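# Change the bench gearbox from second to third

### The job

The gear lever of the bench gearbox stands in second, the slot on the left nearest the robot. Change it to third by pushing its knob with the fingers: forward out of the slot to the middle passage of the H-shaped gate, across to the right, then forward until it is fully home in the third slot (far right), without putting it into first or fourth on the way. Push only on the knob and never pinch it or touch the bare stem below, leave the things standing around where they are, and finish clear of everything.

Things in the scene. Friction and masses are not known exactly. Their poses are not given: they have to be found in the camera images.
- gearbox: Grey bench gearbox, screwed down (it does not move), 150x130 mm and 88 tall, on a dark flange 170x150x10. Origin: centre of its underside on the worktop; +x points forward (away from the robot; a finned motor sticks out 70 mm there), +y to the left, z up. An output shaft sticks out 40 mm on the right. The gate plate lies on top.
- gate_middle (a point): Middle of the steel gate plate (110x94 mm) on the gearbox, on its top, 98 mm above the worktop. Its H-shaped opening: a passage across, 18 mm wide along x, joins two slots on the left (y = +18 mm: first far, second near) and two on the right (y = -18 mm: third far, fourth near). Raised pips (1 to 4) mark the slots. Two round-ended tongues 20 mm wide part left from right.
- third_slot (a point): Where the stem's centre line crosses the gate plate's top with the lever in third: 26 mm forward and 18 mm right of the gate's middle (within 3 mm), at the far right; marked by three raised pips.
- lever_pivot (a point): Pivot of the gear lever, inside the gearbox, 35 mm above its origin. At leans a (sideways) and f (fore) the knob's middle lies in the gearbox frame at x = 150 sin f, y = -150 sin a cos f, z = 35 + 150 cos a cos f mm.
- shift_across (a joint): Sideways lean of the gear lever about its pivot. Rad, positive = leaning to the gearbox's right (-y); -0.29 to 0.29, stops at both ends. Left slots: about -0.29 to -0.24; right slots: 0.24 to 0.29. Stays where it is left (friction, about 1 N at the knob).
- shift_fore (a joint): Forward lean of the lever about the same pivot (this axis tilts with the sideways lean). Rad, positive = forward (+x of the gearbox); -0.40 to 0.40, stops at both ends (fully home). The stem passes across freely between -0.06 and 0.06; the tongues' round ends guide it in if it is a little further off. Stays where it is left (friction, about 1 N at the knob).
- knob_middle (a point): Middle of the lever's black knob, 150 mm along the lever from the pivot. The knob is a rounded square block, 34x34 mm and 40 along the lever, on a bare steel stem 10 mm thick; it leans with the lever. Its middle is 168 to 185 mm above the worktop.
- knob: The whole knob; origin at its middle, z along the lever, x toward its far side and y toward its left side. To be pushed, not pinched.
- knob_near: The knob's side face that looks to the robot (gearbox -x); origin 14.5 mm from the knob's middle, 2.5 mm below the surface. Touching this and the far face at once with over 1 N counts as pinching.
- knob_far: The opposite, far side face of the knob (gearbox +x), likewise.
- knob_left: The knob's left side face (gearbox +y), likewise. Touching this and the right face at once with over 1 N counts as pinching.
- knob_right: The knob's right side face (gearbox -y), likewise.
- stem: The bare steel stem, 10 mm thick, from the pivot up to the knob (its origin is at the pivot). Not to be touched.
- weight_100: A bystander (sizes in mm): brass balance weight, knobbed cylinder 27 wide, 34 tall; stands on the worktop close to the gearbox, loose; origin at the centre of its underside. To be left alone.
- weight_50: A bystander (sizes in mm): smaller brass balance weight, 22 wide, 28 tall; stands on the worktop close to the gearbox, loose; origin at the centre of its underside. To be left alone.
- stopper_1: A bystander (sizes in mm): rubber stopper, 34 wide, 25 tall; stands on the worktop close to the gearbox, loose; origin at the centre of its underside. To be left alone.
- petri_dish: A bystander (sizes in mm): round glass dish with lid, 74 wide, 16 tall; stands on the worktop close to the gearbox, loose; origin at the centre of its underside. To be left alone.
- sanding_block: A bystander (sizes in mm): brown sanding block, 40x68x24; stands on the worktop close to the gearbox, loose; origin at the centre of its underside. To be left alone.
- beaker_clean: A bystander (sizes in mm): empty glass beaker, 73 wide, 92 tall; stands on the worktop at the back left, loose; origin at the centre of its underside. To be left alone.
- bottle_water: A bystander (sizes in mm): screw-cap bottle, 69 wide, 150 tall; stands on the worktop at the back left, loose; origin at the centre of its underside. To be left alone.
- conical_flask: A bystander (sizes in mm): conical glass flask, 72 wide, 112 tall; stands on the worktop at the back left, loose; origin at the centre of its underside. To be left alone.

How it is judged:
By the outcome, as a careful person would: the job done as asked, in the order asked, and still so for the second after the job is handed in, with the robot touching nothing.
It also fails if it takes over 72 s, if anything falls off the work surface, if the arm or the gripper's body presses on something with over 40 N, if the wrist force passes 120 N, or if a joint passes its speed limit or range.

### The arm

A 6-joint arm with a two-finger parallel gripper is mounted at the origin on the work surface; the furniture and walls round the work are solid. World frame = base frame: x ahead of the robot, y to its left, z up, the work surface at z = 0. Lengths are in mm, angles in rad, forces in N, time in s.
With the tool pointing down it reaches from about 350 to 875 mm from the base axis. Payload 4.2 kg.
Tool frame: the origin (TCP) lies midway between the tips of the shut fingers; the grasp point (between the pads) lies 19 mm behind it; z points along the fingers, y is the line along which they close (so a half turn about z gives the same grasp; the last joint's range is limited). The gripper opens to 85 mm and grips with 20 to 120 N. Pads are 22 mm wide; open, the fingers measure 114 mm over their backs; the gripper's body (76 mm by 85 mm) begins 54 mm behind the grasp point. The pads swing forward as they close: fully open they stand 13 mm farther back than shut.
Start: joints at [-0.958, 0.385, 0.008, 0, -1.194, -0.259], TCP at [216.555, -586.262, 231.312] pointing down, gripper open.
Joint ranges: [-3.14, 3.14], [-1.21, 2.06], [-1.07, 1.41], [-3.16, 2.05], [-2.99, -0.16], [-3.1, 3.1]. Speed limits (rad/s): [2.79, 2.79, 3.14, 3.14, 3.14, 3.14].

### API

Orientations are given as a unit quaternion [x, y, z, w].
In Python, from bench import read_state, get_image, job_done gives the robot as it stands.
- The arm moves only by the tool servo_tool, never from a script. Its arguments are lists of equal length, an entry for each row: "rotation": the turn, a rotation vector about the world's x, y, z scaled (see below), a list of three; "slide": the shift along the world's x, y, z scaled (see below), a list of three; "grip": the opening, from -1 (shut) to 1 (fully open). In form: {"rotation": [[rx, ry, rz], ...], "slide": [[tx, ty, tz], ...], "grip": [grip, ...]}. A call has 1 to 8 rows; each row is the pose to reach, as a shift and turn from the pose commanded when the call began, turning the shorter way round; what a row does not reach only later rows make up. The controller multiplies each number of a shift by 0.2 m and each number of a turn by 360 degrees. A row lasts 1/8 s, in which the tool goes at most 62.5 mm and 10.7 degrees, less where a joint would pass 70% of its speed; a pose out of reach is approached as far as the arm can. A call with a number of a shift or a turn outside -1 to 1 is refused whole. A call with a gripper value outside its range is refused whole. The fingers move at their own pace and stop on an object; the grip force is fixed at half the most. Time passes only in rows, so rows that repeat a pose let the fingers close. It gives the time, the measured TCP pose, the force, the opening and the grip force at its end, in the units of the state.
- read_state(): the state, without advancing time (a new reading comes with each control period).
- get_image(name): name is "scene" or "side" or "wrist"; returns a dict with "image" (480x640x3 uint8, red, green, blue), "depth" (480x640 float32, mm along the optical axis (not along the pixel's ray), 0 where there is no reading), "camera_matrix" (3x3 intrinsics, pixels), "rvec" (rotation vector, rad) and "tvec" (3), from world to camera coordinates, as OpenCV has them; the wrist camera has in their place "hand_eye" (4x4, takes a point from camera to tool coordinates, whose origin is the TCP and whose axes are the flange's). Camera axes: x right, y down, z forward; pixel columns grow to the right and rows downward; lengths in mm; the calibration is good to about 2 mm. A picture is of the moment at which its call begins: read the wrist's pose just before it.
- job_done(): hands the job in; it is judged then, once.
The state is a dict: "clock": time; "joints": joint angles; "joint_vel": joint speeds; "joint_efforts": joint torques, N m; "position": TCP position; "ee_rot": TCP orientation; "contact_force": force on the tool from outside, world axes, zero at the start; "wrist_torque": the same for the moment, N m; "gripper_width": finger opening in mm; "grasp_force": force on a finger pad.
Only numpy, scipy, OpenCV 4.12 (cv2) and the standard library are available. Lean on these libraries where they do the work, as an engineer would, in place of code of your own. Each camera call takes 0.05 s, during which the arm holds its last target. There are 200 camera calls.

## Working session

There is one attempt and no reset: what is moved stays moved. The work goes in short steps, Python scripts to look and compute and a tool call to move; the robot and the scene stay as the last step left them, time stands still between calls to the robot, and variables do not carry over. Pictures are saved under pics/ and viewed, at most 10 in all, crops included, and the job is handed in when it is done.

Besides the shell and the picture viewer there is one more tool, called after "Request:" by a JSON object that holds its "api" and its "payload", one argument or row to a line. servo_tool: Moves the arm, as the interface text tells. Shifts and turns lie within -1 to 1; 1 stands for 0.2 m of shift or 360 degrees of turn. Its arguments: {"type":"object","properties":{"rotation":{"type":"array","items":{"type":"array","items":{"type":"number","minimum":-1,"maximum":1}}},"slide":{"type":"array","items":{"type":"array","items":{"type":"number","minimum":-1,"maximum":1}}},"grip":{"type":"array","items":{"type":"number"}}},"required":["rotation","slide","grip"]}

```bash
mkdir -p pics; cat > h.py <<'E'
import numpy as np, cv2
from bench import *
def grab(n):
    d=get_image(n); cv2.imwrite(f'pics/{n}_{int(read_state()["clock"]*1000)}.png',d['image'][:,:,::-1]); return d
def world(d):
    K=d['camera_matrix'];R,_=cv2.Rodrigues(np.array(d['rvec'],float));t=np.array(d['tvec']).reshape(3)
    v,u=np.mgrid[:480,:640];z=d['depth']
    p=np.stack([(u-K[0,2])/K[0,0]*z,(v-K[1,2])/K[1,1]*z,z],-1)
    return (p-t)@R
E
python3 - <<'E'
from h import *
s=read_state();print(s['position'],s['ee_rot'],s['clock'],s['gripper_width'])
for n in('scene','side'):
    d=grab(n);R,_=cv2.Rodrigues(np.array(d['rvec'],float));print(n,-R.T@np.array(d['tvec']).reshape(3),R[2]);np.save(n,world(d))
E
ls pics
```

```text
[ 216.36224612 -585.73964578  230.21105177] [-1.75887707e-01  9.84409640e-01  1.06047434e-03 -2.24679014e-04] 0.0 85.51165085335555
scene [-216.9988839  -523.38287592  615.55414481] [ 0.71388486  0.52723469 -0.46086006]
side [ 941.26402563 -443.39040915  919.35455023] [-0.37635393  0.4747708  -0.79558181]
scene_50.png
side_100.png
```

View pics/scene_50.png

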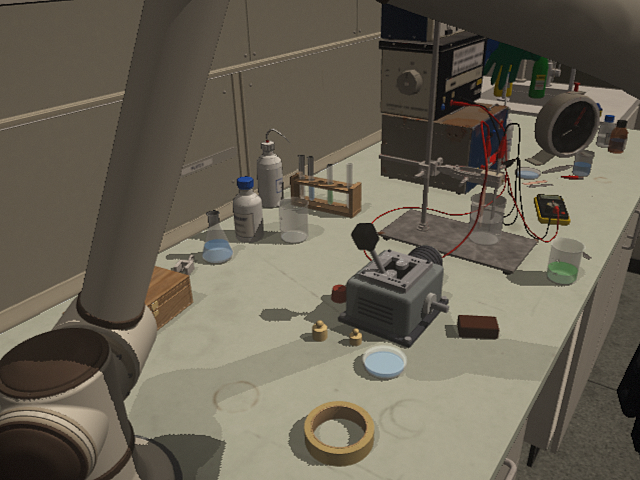

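View pics/side_100.png

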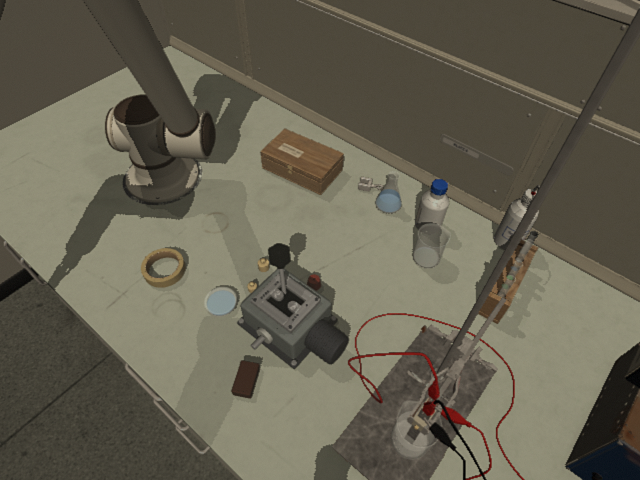

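The scene view shows the knob at (365,237) with the gearbox around (395,290). In the side view the knob is at (279,256) and the gate at about (285,303).

```bash
python3 - <<'E'
from h import *
S=np.load('side.npy');C=np.load('scene.npy')
for n,W,k in(('side',S,(256,279)),('scene',C,(237,365))):
    print(n,'knob px',W[k])
    P=W.reshape(-1,3)
    c=W[k]
    near=np.linalg.norm(P[:,:2]-c[:2]-[30,-10],axis=1)<180
    for lo,hi in((82,93),(94,103),(4,14)):
        Q=P[near&(P[:,2]>lo)&(P[:,2]<hi)]
        r=cv2.minAreaRect(Q[:,:2].astype(np.float32));print(lo,hi,len(Q),Q[:,2].mean(),r)
    h=np.histogram(P[near][:,2],bins=np.arange(60,220,4));print(list(zip(h[1].astype(int),h[0])))
    Q=P[(np.linalg.norm(P-c,axis=1)<45)&(P[:,2]>140)];print('knob',len(Q),Q.min(0),Q.max(0),Q.mean(0))
m=np.zeros((480,640),np.uint8);
for lo,hi,v in((84,92,120),(94,103,255),(4,14,60),(140,210,200)): m[(S[...,2]>lo)&(S[...,2]<hi)]=v
cv2.imwrite('pics/m.png',cv2.resize(m[220:400,200:380],(720,720),interpolation=0)[:600])
E
```

```text
side knob px [545.70472268 -83.7040373  188.68184772]
82 93 2129 87.40167048971001 ((617.277099609375, -111.6165542602539), (218.13766479492188, 129.68255615234375), 1.080610990524292)
94 103 1627 97.79230363277755 ((582.3388671875, -111.69967651367188), (111.79822540283203, 95.58744049072266), 0.8350220322608948)
4 14 863 8.907093706349729 ((581.6150512695312, -99.92660522460938), (353.6478576660156, 324.6802062988281), 49.43872833251953)
[(np.int64(60), np.int64(161)), (np.int64(64), np.int64(167)), (np.int64(68), np.int64(189)), (np.int64(72), np.int64(229)), (np.int64(76), np.int64(369)), (np.int64(80), np.int64(485)), (np.int64(84), np.int64(1021)), (np.int64(88), np.int64(849)), (np.int64(92), np.int64(288)), (np.int64(96), np.int64(1286)), (np.int64(100), np.int64(132)), (np.int64(104), np.int64(7)), (np.int64(108), np.int64(11)), (np.int64(112), np.int64(7)), (np.int64(116), np.int64(7)), (np.int64(120), np.int64(12)), (np.int64(124), np.int64(8)), (np.int64(128), np.int64(8)), (np.int64(132), np.int64(9)), (np.int64(136), np.int64(10)), (np.int64(140), np.int64(7)), (np.int6
[... 1753 characters left out ...]
, np.int64(10)), (np.int64(144), np.int64(7)), (np.int64(148), np.int64(10)), (np.int64(152), np.int64(20)), (np.int64(156), np.int64(25)), (np.int64(160), np.int64(44)), (np.int64(164), np.int64(46)), (np.int64(168), np.int64(52)), (np.int64(172), np.int64(52)), (np.int64(176), np.int64(56)), (np.int64(180), np.int64(58)), (np.int64(184), np.int64(69)), (np.int64(188), np.int64(89)), (np.int64(192), np.int64(60)), (np.int64(196), np.int64(9)), (np.int64(200), np.int64(0)), (np.int64(204), np.int64(0)), (np.int64(208), np.int64(0)), (np.int64(212), np.int64(0))]
knob 596 [510.35481053 -93.64578973 142.6450816 ] [551.81554481 -52.21017192 197.63708174] [524.06107675 -77.50199866 177.42125373]
```

View pics/m.png

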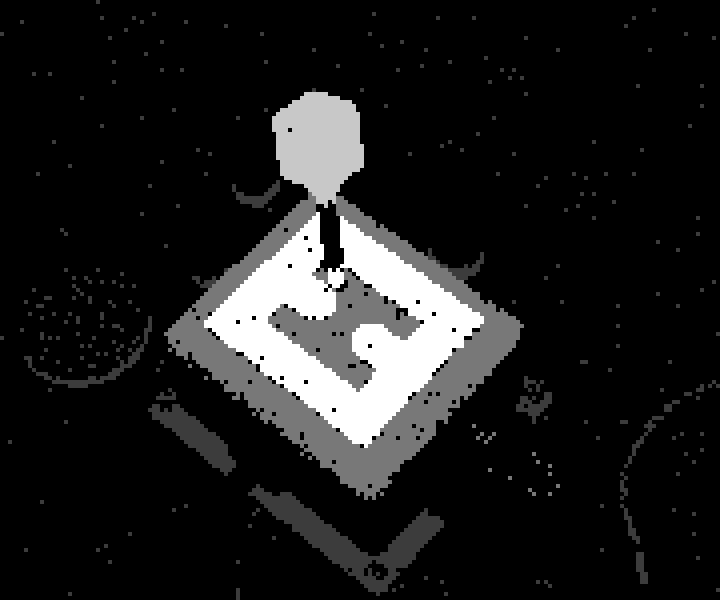

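The mask shows the gate plate with the H opening and the knob over the second slot. Both views agree on the plate: centre about (582,-111), z=98, yaw about +0.9°. The plate measures about 112x95, as given.

That predicts the knob in second at about (523,-76,168), matching the depth. Next I'll shut the fingers and move behind the knob.

Request:
{"api": "servo_tool", "payload": {
  "rotation": [
    [0,0,-0.027],
    [0,0,-0.0535],
    [0,0,-0.0535],
    [0,0,-0.0535],
    [0,0,-0.0535]
  ],
  "slide": [
    [0.12,0.24,0.1],
    [0.24,0.48,0.1],
    [0.35,0.7,0.1],
    [0.42,0.85,0.1],
    [0.42,0.85,0.1]
  ],
  "grip": [-1,-1,-1,-1,-1]
}}

```text
clock: 0.72
position: [301.1, -414.5, 251.4]
ee_rot: [-0.01, 1.0, 0.0, 0.0]
contact_force: [-0.7, -0.3, 0.9]
gripper_width: -0.2
grasp_force: 0.0
```

Request:
{"api": "servo_tool", "payload": {
  "rotation": [
    [0,0,0],
    [0,0,0],
    [0,0,0],
    [0,0,0],
    [0,0,0]
  ],
  "slide": [
    [0.12,0.24,0],
    [0.24,0.48,0],
    [0.35,0.7,0],
    [0.42,0.85,0],
    [0.42,0.85,0]
  ],
  "grip": [-1,-1,-1,-1,-1]
}}

```text
clock: 1.35
position: [385.2, -245.4, 251.2]
ee_rot: [-0.01, 1.0, 0.0, -0.0]
contact_force: [-0.6, -0.7, 0.4]
gripper_width: 0.2
grasp_force: 0.0
```

Request:
{"api": "servo_tool", "payload": {
  "rotation": [
    [0,0,0],
    [0,0,0],
    [0,0,0],
    [0,0,0],
    [0,0,0],
    [0,0,0]
  ],
  "slide": [
    [0.12,0.24,0],
    [0.24,0.48,0],
    [0.35,0.7,0],
    [0.39,0.85,0],
    [0.39,0.85,0],
    [0.39,0.85,0]
  ],
  "grip": [-1,-1,-1,-1,-1,-1]
}}

```text
clock: 2.1
position: [462.3, -77.4, 251.0]
ee_rot: [-0.008, 1.0, -0.0, -0.0]
contact_force: [-0.4, 0.6, 0.4]
gripper_width: -0.4
grasp_force: 0.0
```

```bash
python3 - <<'E'
from h import *
s=read_state();print(s['position'],s['ee_rot'],s['clock'],s['gripper_width'],s['contact_force'])
d=grab('side');W=world(d);i=d['image'][180:360,180:400];cv2.imwrite('pics/a.png',cv2.resize(i[:,:,::-1],(733,600)))
P=W.reshape(-1,3);p=s['position']
Q=P[(np.linalg.norm(P[:,:2]-p[:2],axis=1)<45)&(P[:,2]>p[2]-6)&(P[:,2]<p[2]+40)]
print(len(Q),Q.min(0)-p,Q.max(0)-p)
E
```

```text
[462.33904125 -77.35486986 251.02695283] [-8.21227712e-03  9.99966177e-01 -1.42361254e-04 -4.27495062e-04] 2.1 -0.3680905463654538 [-0.38417556  0.57224367  0.39455914]
170 [ -5.5582884  -14.03966117  -0.85650829] [14.1185436  14.92887253 39.9124962 ]
```

View pics/a.png

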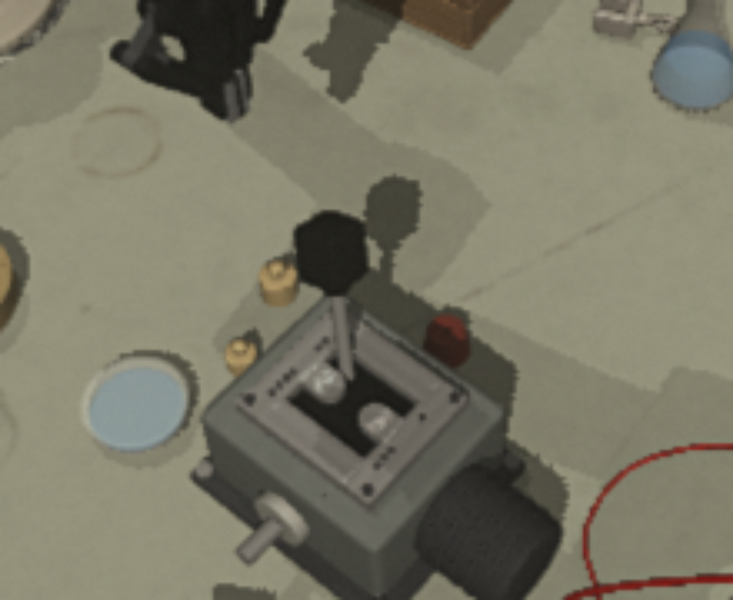

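The picture shows the shut fingers behind the knob and the knob still in second; the finger block is about ±11 by ±14.5 mm. I'll lower the tip to z≈172 and push forward toward neutral.

Request:
{"api": "servo_tool", "payload": {
  "rotation": [
    [0,0,0],
    [0,0,0],
    [0,0,0],
    [0,0,0]
  ],
  "slide": [
    [0,0.01,-0.2],
    [0,0.01,-0.395],
    [0,0.01,-0.395],
    [0.1,0.01,-0.395]
  ],
  "grip": [-1,-1,-1,-1]
}}

```text
clock: 2.65
position: [482.6, -75.3, 173.9]
ee_rot: [-0.008, 1.0, -0.0, 0.001]
contact_force: [0.6, 0.3, 0.4]
gripper_width: -0.1
grasp_force: 0.0
```

Request:
{"api": "servo_tool", "payload": {
  "rotation": [
    [0,0,0],
    [0,0,0],
    [0,0,0],
    [0,0,0],
    [0,0,0],
    [0,0,0],
    [0,0,0],
    [0,0,0]
  ],
  "slide": [
    [0.04,0,0],
    [0.08,0,0],
    [0.12,0,0],
    [0.16,0,0],
    [0.2,0,0],
    [0.24,0,0],
    [0.28,0,0],
    [0.3,0,0]
  ],
  "grip": [-1,-1,-1,-1,-1,-1,-1,-1]
}}

```text
clock: 3.65
position: [543.2, -74.2, 172.2]
ee_rot: [-0.009, 1.0, -0.0, -0.0]
contact_force: [-0.4, 0.1, 1.4]
gripper_width: 0.4
grasp_force: 0.4
```

```bash
cat >> h.py <<'E'
def knob(tag):
    # stem points, gearbox frame, lean angles
    out=[]
    s=read_state();print(np.round(s['position'],1),s['clock'],np.round(s['contact_force'],1))
    o=np.array([582,-111.3,35]);y=.016;R=np.array([[np.cos(y),-np.sin(y),0],[np.sin(y),np.cos(y),0],[0,0,1]])
    for n in('side','scene'):
        d=grab(n);W=(world(d)-o)@R
        m=(abs(W[...,0])<60)&(abs(W[...,1])<50)&(W[...,2]>72)&(W[...,2]<112)
        Q=W[m];q=Q.mean(0) if len(Q) else None
        if len(Q):
            r=np.linalg.norm(Q,axis=1); a=np.arctan2(-Q[:,1],Q[:,2]); f=np.arcsin(Q[:,0]/r)
            print(n,len(Q),'a %.3f f %.3f'%(np.median(a),np.median(f)))
        x,yy=(165,160) if n=='side' else (300,200)
        cv2.imwrite(f'pics/{tag}_{n}.png',cv2.resize(d['image'][yy:yy+180,x:x+240,::-1],(800,600)))
E
python3 -c "
from h import *
knob('n')"
```

```text
[543.2 -74.2 172.2] 3.65 [-0.4  0.1  1.4]
side 73 a -0.240 f -0.026
scene 117 a -0.259 f -0.104
```

View pics/n_side.png

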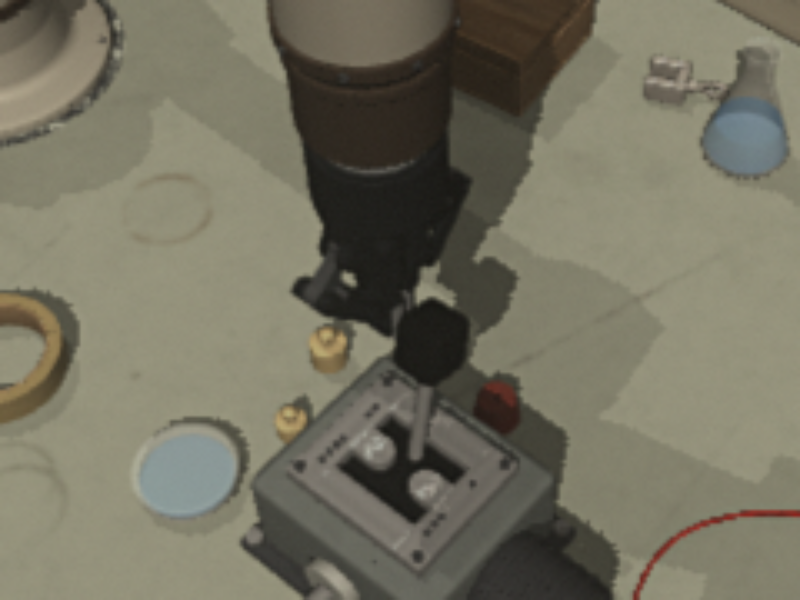

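The stem is now at the passage's near edge, f≈-0.06, and agrees between both views and the contact geometry. I'll push 8 mm more, back off and go round to the left side.

Request:
{"api": "servo_tool", "payload": {
  "rotation": [
    [0,0,0],
    [0,0,0],
    [0,0,0],
    [0,0,0],
    [0,0,0]
  ],
  "slide": [
    [0.02,0,0],
    [0.04,0,0],
    [0.04,0,0],
    [-0.05,0,0],
    [-0.15,0,0]
  ],
  "grip": [-1,-1,-1,-1,-1]
}}

```text
clock: 4.38
position: [512.4, -74.3, 172.1]
ee_rot: [-0.009, 1.0, -0.0, 0.0]
contact_force: [-0.9, -0.3, 0.8]
gripper_width: 0.3
grasp_force: 0.0
```

Request:
{"api": "servo_tool", "payload": {
  "rotation": [
    [0,0,0],
    [0,0,0],
    [0,0,0],
    [0,0,0],
    [0,0,0]
  ],
  "slide": [
    [0,0.15,0.015],
    [0,0.3,0.015],
    [0,0.3,0.015],
    [0.2,0.3,0.015],
    [0.2,0.3,0.015]
  ],
  "grip": [-1,-1,-1,-1,-1]
}}

```text
clock: 5.0
position: [554.6, -14.7, 174.9]
ee_rot: [-0.009, 1.0, -0.0, 0.0]
contact_force: [-0.8, -0.4, -0.7]
gripper_width: -0.2
grasp_force: 0.0
```

```bash
python3 -c "
from h import *
knob('l')"
```

```text
[554.6 -14.7 174.9] 5.0 [-0.8 -0.4 -0.7]
side 68 a -0.240 f 0.020
scene 118 a -0.261 f -0.056
```

f≈-0.015, centred in the passage. Now across to the right.

Request:
{"api": "servo_tool", "payload": {
  "rotation": [
    [0,0,0],
    [0,0,0],
    [0,0,0],
    [0,0,0],
    [0,0,0],
    [0,0,0]
  ],
  "slide": [
    [0.14,0,0],
    [0.14,0,0],
    [0.14,-0.07,0],
    [0.14,-0.14,0],
    [0.14,-0.2,0],
    [0.14,-0.26,0]
  ],
  "grip": [-1,-1,-1,-1,-1,-1]
}}

```text
clock: 5.85
position: [580.4, -67.3, 175.6]
ee_rot: [-0.009, 1.0, 0.0, 0.0]
contact_force: [-0.1, 1.0, 0.8]
gripper_width: -0.1
grasp_force: 0.5
```

Request:
{"api": "servo_tool", "payload": {
  "rotation": [
    [0,0,0],
    [0,0,0],
    [0,0,0],
    [0,0,0],
    [0,0,0],
    [0,0,0]
  ],
  "slide": [
    [0,-0.05,0],
    [0,-0.1,0],
    [0,-0.15,0],
    [0,-0.2,0],
    [0,-0.24,0],
    [0,-0.24,0]
  ],
  "grip": [-1,-1,-1,-1,-1,-1]
}}

```text
clock: 6.6
position: [580.3, -115.0, 175.1]
ee_rot: [-0.008, 1.0, -0.0, -0.0]
contact_force: [0.2, 0.1, 0.6]
gripper_width: -0.1
grasp_force: 0.0
```

```bash
python3 -c "
from h import *
knob('r')"
```

```text
[ 580.3 -115.   175.1] 6.6 [0.2 0.1 0.6]
side 32 a 0.248 f 0.042
scene 104 a 0.234 f -0.061
```

View pics/r_scene.png

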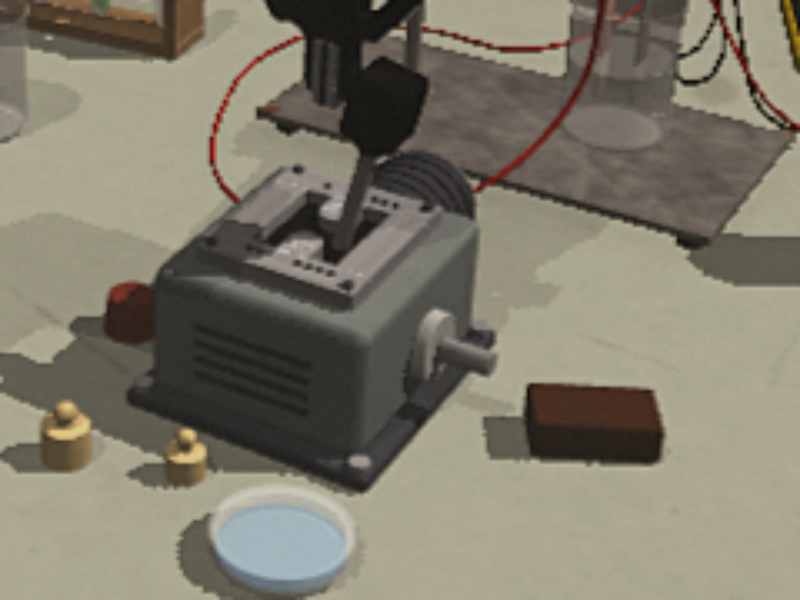

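The stem (347,225 in the crop) is in the right end of the passage, at neutral. I'll nudge it about 3 mm further to reach mid-slot, then back off and go round to the near side.

Request:
{"api": "servo_tool", "payload": {
  "rotation": [
    [0,0,0],
    [0,0,0]
  ],
  "slide": [
    [0,-0.0175,0],
    [0,-0.0175,0]
  ],
  "grip": [-1,-1]
}}

```text
clock: 6.95
position: [580.5, -117.8, 175.3]
ee_rot: [-0.009, 1.0, -0.0, -0.0]
contact_force: [0.3, -0.4, 0.2]
gripper_width: -0.0
grasp_force: 0.0
```

Request:
{"api": "servo_tool", "payload": {
  "rotation": [
    [0,0,0],
    [0,0,0],
    [0,0,0],
    [0,0,0],
    [0,0,0],
    [0,0,0],
    [0,0,0]
  ],
  "slide": [
    [0,0.15,0],
    [0,0.15,0],
    [-0.2,0.15,0],
    [-0.4,0.15,0],
    [-0.4,0.15,0],
    [-0.4,-0.02,-0.015],
    [-0.4,-0.17,-0.015]
  ],
  "grip": [-1,-1,-1,-1,-1,-1,-1]
}}

```text
clock: 7.82
position: [501.4, -152.8, 172.6]
ee_rot: [-0.009, 1.0, -0.0, 0.0]
contact_force: [-0.0, 0.4, 0.2]
gripper_width: -0.2
grasp_force: 0.0
```

```bash
python3 -c "
from h import *
knob('b')"
```

```text
[ 501.4 -152.8  172.6] 7.825 [-0.   0.4  0.2]
side 33 a 0.257 f 0.042
scene 109 a 0.245 f -0.062
```

Request:
{"api": "servo_tool", "payload": {
  "rotation": [
    [0,0,0],
    [0,0,0],
    [0,0,0],
    [0,0,0],
    [0,0,0],
    [0,0,0],
    [0,0,0],
    [0,0,0]
  ],
  "slide": [
    [0.12,0.01,0],
    [0.22,0.01,0],
    [0.26,0.01,0],
    [0.3,0.01,0],
    [0.34,0.01,0],
    [0.38,0.01,0],
    [0.42,0.01,0],
    [0.44,0.01,0]
  ],
  "grip": [-1,-1,-1,-1,-1,-1,-1,-1]
}}

```text
clock: 8.93
position: [587.8, -149.9, 171.7]
ee_rot: [-0.009, 1.0, -0.0, -0.002]
contact_force: [-3.5, -1.0, -0.7]
gripper_width: -0.2
grasp_force: 1.7
```

```bash
python3 -c "
from h import *
knob('t')"
```

```text
[ 587.8 -149.9  171.7] 8.925 [-3.5 -1.  -0.7]
scene 118 a 0.246 f 0.185
```

View pics/t_side.png

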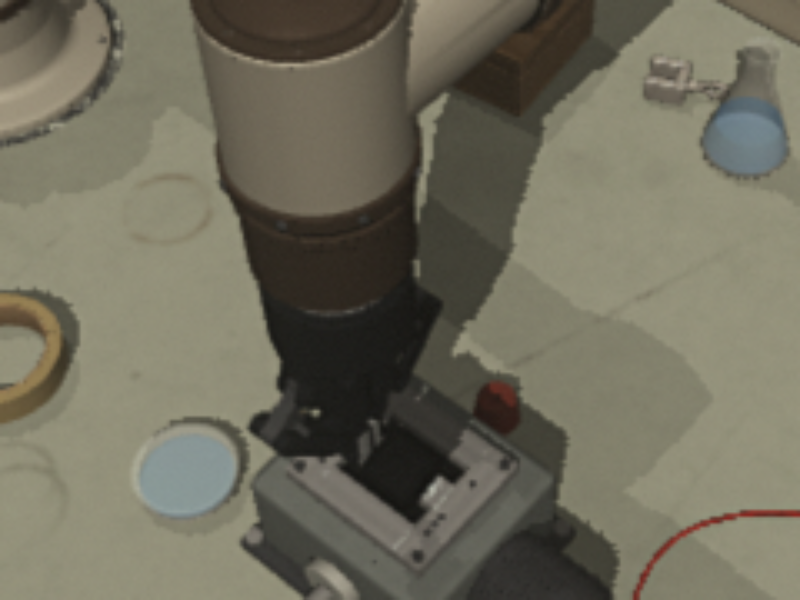

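The knob (380,460) is moving forward in the third slot. I'll keep pushing and watch the force for the stop.

Request:
{"api": "servo_tool", "payload": {
  "rotation": [
    [0,0,0],
    [0,0,0],
    [0,0,0],
    [0,0,0]
  ],
  "slide": [
    [0.04,0,0],
    [0.08,0,0],
    [0.11,0,0],
    [0.11,0,0]
  ],
  "grip": [-1,-1,-1,-1]
}}

```text
clock: 9.52
position: [612.2, -149.6, 172.8]
ee_rot: [-0.009, 1.0, -0.0, 0.002]
contact_force: [-0.5, -0.1, -0.6]
gripper_width: 0.0
grasp_force: 0.0
```

Request:
{"api": "servo_tool", "payload": {
  "rotation": [
    [0,0,0],
    [0,0,0]
  ],
  "slide": [
    [0.015,0,0],
    [0.015,0,0]
  ],
  "grip": [-1,-1]
}}

```text
clock: 9.78
position: [613.8, -149.7, 172.5]
ee_rot: [-0.009, 1.0, -0.0, 0.0]
contact_force: [-1.2, 0.2, 0.5]
gripper_width: -0.0
grasp_force: 0.5
```

Request:
{"api": "servo_tool", "payload": {
  "rotation": [
    [0,0,0],
    [0,0,0]
  ],
  "slide": [
    [0.015,0,0],
    [0.015,0,0]
  ],
  "grip": [-1,-1]
}}

```text
clock: 10.02
position: [615.5, -149.8, 172.0]
ee_rot: [-0.009, 1.0, 0.0, -0.001]
contact_force: [-4.5, 1.1, 0.8]
gripper_width: 0.6
grasp_force: 2.1
```

Request:
{"api": "servo_tool", "payload": {
  "rotation": [
    [0,0,0],
    [0,0,0]
  ],
  "slide": [
    [0.01,0,0],
    [0.01,0,0]
  ],
  "grip": [-1,-1]
}}

```text
clock: 10.28
position: [616.6, -149.9, 171.7]
ee_rot: [-0.009, 1.0, 0.0, -0.002]
contact_force: [-6.4, 0.5, 1.2]
gripper_width: 0.0
grasp_force: 3.1
```

```bash
python3 -c "
from h import *
knob('u')"
```

```text
[ 616.6 -149.9  171.7] 10.275 [-6.4  0.5  1.2]
scene 131 a 0.277 f 0.352
```

The force is climbing (−6.4 N) at f≈0.39–0.40, so this is the stop. One more firm nudge, then retreat.

Request:
{"api": "servo_tool", "payload": {
  "rotation": [
    [0,0,0],
    [0,0,0],
    [0,0,0]
  ],
  "slide": [
    [0.015,0,0],
    [0.015,0,0],
    [0.015,0,0]
  ],
  "grip": [-1,-1,-1]
}}

```text
clock: 10.75
position: [618.0, -150.0, 171.2]
ee_rot: [-0.008, 1.0, 0.0, -0.004]
contact_force: [-8.9, -0.3, 1.6]
gripper_width: -0.3
grasp_force: 4.4
```

Request:
{"api": "servo_tool", "payload": {
  "rotation": [
    [0,0,0],
    [0,0,0],
    [0,0,0],
    [0,0,0],
    [0,0,0],
    [0,0,0],
    [0,0,0]
  ],
  "slide": [
    [-0.15,0,0],
    [-0.4,0,0],
    [-0.6,0,0.1],
    [-0.7,-0.15,0.4],
    [-0.8,-0.4,0.5],
    [-0.8,-0.5,0.5],
    [-0.8,-0.5,0.5]
  ],
  "grip": [-1,-1,-1,-1,-1,-1,-1]
}}

```text
clock: 11.62
position: [462.3, -251.0, 273.1]
ee_rot: [-0.008, 1.0, -0.0, 0.002]
contact_force: [0.0, 0.3, -0.3]
gripper_width: 0.4
grasp_force: 0.0
```

```bash
python3 -c "
from h import *
knob('z')"
```

```text
[ 462.3 -251.   273.1] 11.625 [ 0.   0.3 -0.3]
scene 134 a 0.283 f 0.348
```

View pics/z_side.png

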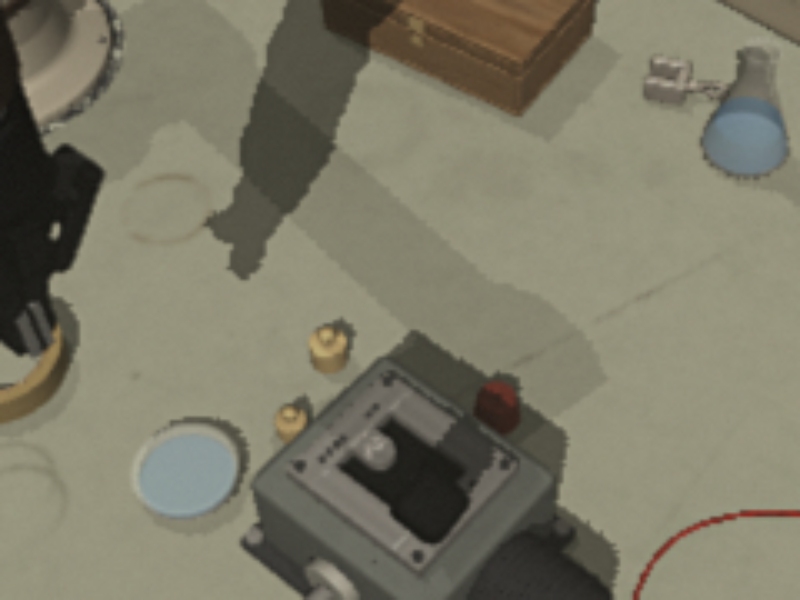

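The knob stands over the far right slot (435,505) and the fingers are clear. I'll do one quick numeric check of the knob extents, then hand in if they fit.

```bash
python3 - <<'E'
from h import *
P=world(get_image('side')).reshape(-1,3);o=np.array([582,-111.3,0])
Q=P[(np.linalg.norm(P[:,:2]-o[:2]-[58,-36],axis=1)<45)&(P[:,2]>140)]-o
print(len(Q),np.percentile(Q,1,axis=0),np.percentile(Q,99,axis=0))
m=Q[:,2]>178;print(Q[m].mean(0))
# expected near-vertical top-face centre: 170 mm along lever
f,a=.4,.27;print(170*np.sin(f),-170*np.sin(a)*np.cos(f),35+170*np.cos(a)*np.cos(f))
# top face: points in lever coords
for f in(.34,.37,.40):
    v=np.array([np.sin(f),-np.sin(a)*np.cos(f),np.cos(a)*np.cos(f)]);h=(Q-[0,0,35])@v
    t=Q[h>166];print(f,len(t),h.max(),h[h>166].std(),t.mean(0))
E
```

```text
361 [ 43.48462085 -57.77935844 156.05313168] [ 80.79277334 -24.51351426 193.0981953 ]
[ 65.2807921  -41.35754479 185.64247322]
66.20111819247059 -41.764906775433516 185.90760256562916
0.34 292 174.09101911808307 1.6073033154129008 [ 66.29718825 -42.41928388 185.2427283 ]
0.37 297 174.31965220903263 1.6088053263280657 [ 66.44706844 -42.32712392 185.14735394]
0.4 300 174.39140937921755 1.630237979738182 [ 66.55791763 -42.30428202 185.0672974 ]
```

The top of the knob is at (66.5,-42.3,185), against (66.2,-41.8,186) expected fully home in third.

```bash
python3 -c "
from bench import *
print(job_done())"
```

```text
the job is handed in; nothing more can be done
None
```

The gear lever is fully home in third, moved there by pushing only on the knob; the things around it look undisturbed in the last picture, the arm finished clear, and the job is handed in at about 12 s on the robot's clock.

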